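# Shift the glued handle blocks to the finishing rack, first glued first

### The arm

A 6-joint arm with a two-finger parallel gripper is mounted at the origin on a cart in front of the work surface, level with it; the furniture and walls round the work are solid. World frame = base frame: x ahead of the robot, y to its left, z up, the work surface at z = 0. Lengths are in m, angles in rad, forces in N, time in s.
With the tool pointing down it reaches from about 0.4 to 0.925 m from the base axis. Payload 3.4 kg.
Tool frame: the origin (TCP) lies at the very end of the fingers, on their centre line; the grasp point (between the pads) lies 19 mm behind it; z points along the fingers, y is the direction in which the jaws open and shut (so a half turn about z gives the same grasp; the last joint's range is limited). The gripper opens to 85 mm and grips with 20 to 120 N. Pads are 22 mm wide; open, the fingers measure 114 mm over their backs; the gripper's body (76 mm by 85 mm) begins 54 mm behind the grasp point. The pads swing forward as they close: fully open they stand 13 mm farther back than shut.
Start: joints at [-1.214, 0.307, 1.506, -0, 1.328, -0.073], TCP at [0.24, -0.522, 0.231] pointing down, gripper open.
Joint ranges: [-3.12, 3.12], [-1.05, 2.28], [0.14, 2.33], [-1.42, 4.57], [0.1, 2.73], [-2.68, 2.68]. Speed limits (rad/s): [2.57, 2.57, 3.14, 3.14, 3.14, 3.14].

### API

Orientations are given as a rotation vector (axis times angle).
In Python, from rig import manip gives the robot as it stands. The module is installed in compiled form; this text tells all that it offers.
- The arm moves only by the tool carry_out, never from a script. Its argument "deltas" is a list of rows, each a list of 7 numbers: the shift along the tool's x, y, z in cm, then the turn, a rotation vector about the tool's x, y, z in units of 8 degrees (1.0 is 8 degrees), then the closure, from -1 (fully open) to 1 (shut). A call has 1 to 12 rows; each row shifts and turns the pose as measured when the row begins, along the tool's axes as they then stand; what a row does not reach is not made up. A row lasts 1/8 s, in which the tool goes at most 62.5 mm and 10.7 degrees, less where a joint would pass 70% of its speed; a pose out of reach is approached as far as the arm can. A call with a gripper value outside its range is refused whole. The fingers move at their own pace and stop on an object; "grip_force" is the grip in N (left out, the last holds). Time passes only in rows, so rows that do not move let the fingers close. It gives the time, the measured TCP pose, the force and the opening at its end, in the units of the state.
- manip.state(): the state, without advancing time (a new reading comes with each control period).
- manip.read_camera(name): name is "scene" or "top" or "wrist"; returns a dict with "pixels" (384x512x3 uint8, red, green, blue), "vfov" (degrees; the focal length in pixels is half the picture's height over the tangent of half this angle, whatever the lens; pixels are square), "cx", "cy" (the principal point, pixels), "extrinsics" (4x4, takes a point from camera to world coordinates). Camera axes: x right, y down, z forward; pixel columns grow to the right and rows downward; lengths in m; the calibration is good to about 2 mm. A picture is of the moment at which its call begins. There is no depth.
- manip.close_job(): hands the job in, once; it reports no verdict.
The state is a dict: "t": time; "qpos": joint angles; "qvel": joint speeds; "effort": joint torques, N m; "position": TCP position; "tool_rot": TCP orientation; "force": force on the tool from outside, world axes, zero at the start; "wrist_torque": the same for the moment, N m; "opening": opening from 0.0 (shut) to 1.0 (fully open).
Only numpy, scipy, OpenCV 4.12 (cv2) and the standard library are available. Lean on these libraries where they do the work, as an engineer would, in place of code of your own. Each camera call takes 0.05 s, during which the arm holds its last target. There are 200 camera calls.

### The job

The four handle blocks on the plywood drying rack were glued in order from its red end, and they are to be polished in that same order. Move them all over to the grey finishing rack, one to a bay, keeping that order counted from the red ends: the block nearest the drying rack's red stop goes into the bay nearest the finishing rack's red stop, and so on to the last. Leave each lying flat and square across both rails, centred in its bay, not turned over.

Things in the scene. Friction and masses are not known exactly. Their poses are not given: they have to be found in the camera images.
- drying_rack: Rack full at the start, fixed: bare plywood board 110 x 360 mm, 12 mm thick, a 34 mm high stop across each end, the +y one red, the other bare. Origin: centre of its underside (on the bench), z up, row along y. Four wooden saddles stand on it at x = 0 and, from the red end, y = +117, +39, -39, -117 mm; which block lies where varies.
- finishing_rack: Empty rack, fixed, grey, 110 x 360 mm: rails along y at x = +-36 mm, tops 26 mm above the bench; 34 mm high end stops, -y one red, +y grey. Origin: centre of underside (on the bench). Bay centres from the red end: x = 0, y = -117, -39, +39, +117 mm. Pegs on the rails, 14 mm high, part the bays, 70 mm clear. Blocks lie lengthwise along x. Between the rails fingers may reach down to 15 mm above the bench.
- saddle_dark: Fixed wooden saddle, 88 x 72 mm, under the dark block at the start; it marks where that block came from. All four look alike. Origin: centre of its underside, 12 mm above the bench; axes as the drying rack's. The block rests on it 26 mm above the bench. Its brass pegs, 8 mm high, stand 36 mm from the block's mid-length; at mid-length fingers may reach down to 15 mm above the bench.
- saddle_red: Fixed wooden saddle, 88 x 72 mm, under the red block at the start; it marks where that block came from. All four look alike. Origin: centre of its underside, 12 mm above the bench; axes as the drying rack's. The block rests on it 26 mm above the bench. Its brass pegs, 8 mm high, stand 36 mm from the block's mid-length; at mid-length fingers may reach down to 15 mm above the bench.
- saddle_pale: Fixed wooden saddle, 88 x 72 mm, under the pale block at the start; it marks where that block came from. All four look alike. Origin: centre of its underside, 12 mm above the bench; axes as the drying rack's. The block rests on it 26 mm above the bench. Its brass pegs, 8 mm high, stand 36 mm from the block's mid-length; at mid-length fingers may reach down to 15 mm above the bench.
- saddle_brown: Fixed wooden saddle, 88 x 72 mm, under the brown block at the start; it marks where that block came from. All four look alike. Origin: centre of its underside, 12 mm above the bench; axes as the drying rack's. The block rests on it 26 mm above the bench. Its brass pegs, 8 mm high, stand 36 mm from the block's mid-length; at mid-length fingers may reach down to 15 mm above the bench.
- dark_mid (a point): Centre (half-way up) of the dark block, loose: near-black hardwood, 42 mm wide (its x axis, along the row at the start), 110 mm long (y), 28 mm high, 0.08 to 0.25 kg. Lying on either rack its centre is 40 mm above the bench. Grasp it across the width at mid-length, from above; 25 mm or more is free either side.
- red_mid (a point): Centre (half-way up) of the red block, loose: reddish-brown hardwood, 40 mm wide (its x axis, along the row at the start), 130 mm long (y), 30 mm high, 0.08 to 0.25 kg. Lying on either rack its centre is 41 mm above the bench. Grasp it across the width at mid-length, from above; 25 mm or more is free either side.
- pale_mid (a point): Centre (half-way up) of the pale block, loose: pale straw-coloured wood, the longest of the four, 45 mm wide (its x axis, along the row at the start), 140 mm long (y), 35 mm high, 0.08 to 0.25 kg. Lying on either rack its centre is 43.5 mm above the bench. Grasp it across the width at mid-length, from above; 25 mm or more is free either side.
- brown_mid (a point): Centre (half-way up) of the brown block, loose: medium grey-brown wood, the shortest and widest of the four, 50 mm wide (its x axis, along the row at the start), 100 mm long (y), 32 mm high, 0.08 to 0.25 kg. Lying on either rack its centre is 42 mm above the bench. Grasp it across the width at mid-length, from above; 25 mm or more is free either side.

How it is judged:
By the outcome, as a careful person would: the job done as asked, in the order asked, and still so for the second after the job is handed in, with the robot touching nothing.
It also fails if it takes over 104 s, if anything falls off the work surface, if the arm or the gripper's body presses on something with over 40 N, if the wrist force passes 120 N, or if a joint passes its speed limit or range.

## Working session

There is one attempt and no reset: what is moved stays moved. The work goes in short steps, Python scripts to look and compute and a tool call to move; the robot and the scene stay as the last step left them, time stands still between calls to the robot, and variables do not carry over. Pictures are saved under pics/ and viewed, about 12 in all and at most 16, crops included, and the job is handed in when it is done.

Besides the shell and the picture viewer there is one more tool, called after ">>>" as a command line: name --pt "numbers of a row" for each row, then --argument value for the rest. carry_out: Moves the arm, as the interface text tells. Its arguments: {"type":"object","properties":{"deltas":{"type":"array","items":{"type":"array","items":{"type":"number"}}},"grip_force":{"type":"number"}},"required":["deltas"]}

```bash
mkdir -p pics
cat > h.py <<'E'
from rig import manip
import numpy as np, cv2
from scipy.spatial.transform import Rotation as R
def cam(n,save=None):
    c=manip.read_camera(n)
    if save: cv2.imwrite('pics/'+save,c['pixels'][:,:,::-1])
    return c
def ray(c,u,v,z):
    p=c['pixels'];f=p.shape[0]/2/np.tan(np.radians(c['vfov'])/2)
    E=np.array(c['extrinsics']);d=E[:3,:3]@np.array([(u-c['cx'])/f,(v-c['cy'])/f,1.])
    o=E[:3,3];return o+d*(z-o[2])/d[2]
def proj(c,P):
    f=c['pixels'].shape[0]/2/np.tan(np.radians(c['vfov'])/2)
    E=np.array(c['extrinsics']);q=E[:3,:3].T@(np.array(P)-E[:3,3]);return f*q[0]/q[2]+c['cx'],f*q[1]/q[2]+c['cy']
E
python3 - <<'E'
from h import *
np.set_printoptions(precision=3,suppress=True)
for n in ('top','scene'):
    c=cam(n,n+'0.png');print(n,c['vfov'],c['cx'],c['cy'],np.array(c['extrinsics']))
s=manip.state();print(s);print(R.from_rotvec(s['tool_rot']).as_matrix())
E
```

```text
top 42.1874720454462 260.40359641895225 192.39176929946436 [[-0.077 -0.977  0.201  0.299]
 [-0.997  0.075 -0.014 -0.03 ]
 [-0.001 -0.202 -0.979  1.179]
 [ 0.     0.     0.     1.   ]]
scene 42.25186179911756 262.7593992345411 193.2741974427428 [[-0.848 -0.351  0.398  0.163]
 [-0.53   0.589 -0.61   0.566]
 [-0.02  -0.728 -0.686  0.738]
 [ 0.     0.     0.     1.   ]]
{'t': 0.1, 'qpos': array([-1.213,  0.308,  1.508, -0.   ,  1.328, -0.074]), 'qvel': array([ 0.001, -0.001, -0.002, -0.   ,  0.   ,  0.002]), 'effort': array([  0.   , -45.853, -25.261,  -0.   ,   0.006,   0.   ]), 'position': array([ 0.24 , -0.522,  0.23 ]), 'tool_rot': array([-3.067, -0.671,  0.   ]), 'force': array([ 0.663, -0.857,  0.483]), 'wrist_torque': array([-0.047, -0.035, -0.022]), 'opening': 1.0034805195680707}
[[ 0.909  0.418 -0.001]
 [ 0.418 -0.909  0.002]
 [ 0.    -0.002 -1.   ]]
```

View pics/top0.png

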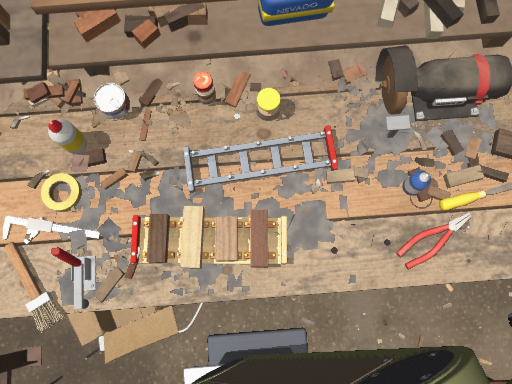

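View pics/scene0.png

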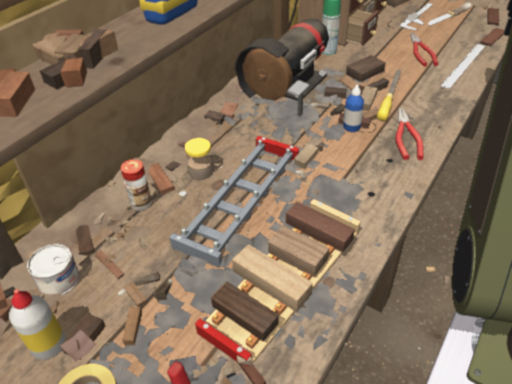

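The top view shows the drying rack at columns 130-288, with its red stop on the left (about 135,240). From the red end the order is dark (158), pale (192), brown (227), red (259). The finishing rack spans columns 185-338, with its red stop on the right (332,148).

Run:
```python
from h import *
c=manip.read_camera('top');im=c['pixels'][:,:,::-1].copy();np.save('top.npy',c,allow_pickle=True)
cr=cv2.resize(im[120:275,120:350],None,fx=3.4,fy=3.4,interpolation=cv2.INTER_CUBIC)
cv2.imwrite('pics/crop.png',cr)
hsv=cv2.cvtColor(im,cv2.COLOR_BGR2HSV)
m=(((hsv[...,0]<6)|(hsv[...,0]>174))&(hsv[...,1]>180)&(hsv[...,2]>120)).astype(np.uint8)
n,l,s,ce=cv2.connectedComponentsWithStats(m)
for i in range(1,n):
    if s[i,4]>60:
        r=cv2.minAreaRect(np.argwhere(l==i)[:,::-1].astype(np.float32));print(r,[ray(c,*p,.034).round(4) for p in cv2.boxPoints(r)])
```

```text
((54.0, 127.0), (10.0, 8.0), 0.0) [array([0.7244, 0.4506, 0.034 ]), array([0.7447, 0.4508, 0.034 ]), array([0.7429, 0.4267, 0.034 ]), array([0.7225, 0.4266, 0.034 ])]
((330.9541015625, 146.50875854492188), (26.52313995361328, 5.239138603210449), 79.2156982421875) [array([ 0.6654, -0.2142,  0.034 ]), array([ 0.6669, -0.2268,  0.034 ]), array([ 0.6014, -0.2317,  0.034 ]), array([ 0.5999, -0.2193,  0.034 ])]
((134.08615112304688, 238.44924926757812), (5.436061859130859, 47.03857421875), 3.1798300743103027) [array([0.396 , 0.2632, 0.034 ]), array([0.5042, 0.2545, 0.034 ]), array([0.5025, 0.2419, 0.034 ]), array([0.3944, 0.2508, 0.034 ])]
```

View pics/crop.png

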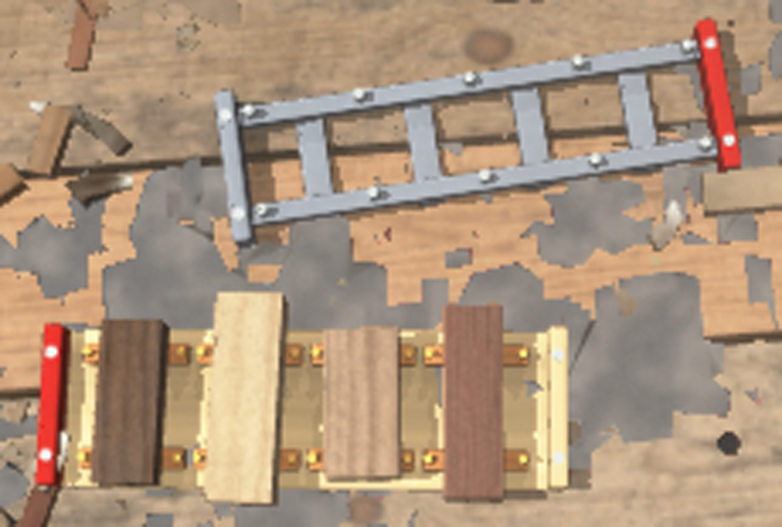

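The enlarged crop shows ten white peg tops on the finishing rack and two screws on each end stop of both racks. I'll fit both rack poses from these.

```bash
cat > fit.py <<'E'
from h import *
c=np.load('top.npy',allow_pickle=True).item()
def fit(L,W):
    L=np.array(L,float);W=np.array(W)[:,:2]
    Lc=L-L.mean(0);Wc=W-W.mean(0)
    a=np.arctan2((Lc[:,0]*Wc[:,1]-Lc[:,1]*Wc[:,0]).sum(),(Lc*Wc).sum())
    r=np.array([[np.cos(a),-np.sin(a)],[np.sin(a),np.cos(a)]])
    t=W.mean(0)-r@L.mean(0);print(np.degrees(a).round(2),t.round(4),'res mm',((W-(L@r.T+t))*1e3).round(1).tolist());return a,r,t
k=lambda p,z:ray(c,(p[0]+.5)/3.4-.5+120,(p[1]+.5)/3.4-.5+120,z)
up=[(250,111),(360,95),(471,78),(579,62),(688,46)];lo=[(262,210),(375,192),(486,176),(596,159),(706,144)]
ys=[.156,.078,0,-.078,-.156]
W=[k(p,.04) for p in up+lo];a,r,t=fit([(.036,y) for y in ys]+[(-.036,y) for y in ys],W)
for y in (-.117,-.039,.039,.117):print('bay',y,(r@[0,y]+t).round(4))
S=[(52,352),(45,455),(559,354),(559,457)]
a,r,t=fit([(.036,.174),(-.036,.174),(.036,-.174),(-.036,-.174)],[k(p,.034) for p in S])
for y in (.117,.039,-.039,-.117):print('saddle',y,(r@[0,y]+t).round(4))
E
python3 fit.py
```

```text
4.33 [ 0.6187 -0.0519] res mm [[-0.3, -0.5], [-0.5, -0.1], [-0.1, -0.8], [-0.1, 0.4], [-0.2, 0.6], [-0.1, 0.2], [0.8, -0.7], [0.3, -0.3], [0.7, 0.3], [-0.4, 0.8]]
bay -0.117 [ 0.6275 -0.1686]
bay -0.039 [ 0.6216 -0.0908]
bay 0.039 [ 0.6157 -0.013 ]
bay 0.117 [0.6099 0.0648]
-4.66 [0.4353 0.0805] res mm [[-1.2, -1.3], [0.9, -0.6], [-0.9, 0.8], [1.2, 1.0]]
saddle 0.117 [0.4448 0.1971]
saddle 0.039 [0.4385 0.1194]
saddle -0.039 [0.4321 0.0416]
saddle -0.117 [ 0.4258 -0.0361]
```

>>> carry_out --pt "0 0 0 0 0 0.92 -0.46" --pt "0 0 0 0 0 0.92 -0.46" --pt "0 0 0 0 0 0.92 -0.46" --pt "0 0 0 0 0 0.92 -0.46" --pt "6 0 0 0 0 0 -0.46" --pt "6 0 0 0 0 0 -0.46" --pt "6 0 0 0 0 0 -0.46" --pt "6 0 0 0 0 0 -0.46" --grip_force 60

```text
t: 1.15
position: [0.4785, -0.5464, 0.2269]
tool_rot: [-3.131, 0.171, 0.009]
force: [-1.4, -0.3, 0.3]
opening: 0.73
```

```bash
cat >> h.py <<'E'
def rem(P,yaw):
    "remaining move to world P, yaw deg; in tool axes of the target attitude: cm, then turn (8deg units)"
    s=manip.state();M=R.from_rotvec(s['tool_rot']).as_matrix();y=np.radians(yaw)
    T=np.array([[np.cos(y),np.sin(y),0],[np.sin(y),-np.cos(y),0],[0,0,-1]])
    d=np.array(P)-s['position']
    print('t',round(s['t'],2),'pos',s['position'].round(4),'open',round(s['opening'],3),'F',s['force'].round(1),'q',s['qpos'].round(2))
    print('shift now-axes',(M.T@d*100).round(2),'target-axes',(T.T@d*100).round(2),'turn',(np.degrees(R.from_matrix(M.T@T).as_rotvec())/8).round(2))
E
python3 -c "
from h import *
rem((.4448,.1971,.12),-4.66)"
```

```text
t 1.15 pos [ 0.4785 -0.5464  0.2269] open 0.73 F [-1.4 -0.3  0.3] q [-0.91  0.53  1.15 -0.    1.47  0.77]
shift now-axes [-11.37 -73.48  11.19] target-axes [ -9.4  -73.83  10.69] turn [-0.04  0.04 -0.2 ]
```

>>> carry_out --pt "0 -6 0 0 0 -0.2 -0.46" --pt "0 -6 0 0 0 0 -0.46" --pt "0 -6 0 0 0 0 -0.46" --pt "0 -6 0 0 0 0 -0.46" --pt "-1 -6 0 0 0 0 -0.46" --pt "-1 -6 0 0 0 0 -0.46" --pt "-1 -6 0.5 0 0 0 -0.46" --pt "-1 -6 1 0 0 0 -0.46" --pt "-1 -6 1 0 0 0 -0.46" --pt "-1 -6 1 0 0 0 -0.46" --pt "-1 -6 1 0 0 0 -0.46" --pt "-1 -6 1 0 0 0 -0.46"

```text
t: 2.65
position: [0.4631, 0.189, 0.1696]
tool_rot: [-3.126, 0.129, 0.01]
force: [1.3, -0.5, -0.1]
opening: 0.731
```

```bash
python3 -c "
from h import *
rem((.4448,.1971,.12),-4.66)"
```

```text
t 2.65 pos [0.4631 0.189  0.1696] open 0.731 F [ 1.3 -0.5 -0.1] q [0.29 0.26 1.75 0.02 1.13 1.94]
shift now-axes [-1.86 -0.6   4.98] target-axes [-1.89 -0.66  4.96] turn [-0.09  0.05 -0.01]
```

>>> carry_out --pt "-1.2 -0.6 2.0 -0.09 0.05 0 -0.46" --pt "-0.7 0 0.5 0 0 0 -0.46" --pt "0 0 0 0 0 0 -0.46"

```text
t: 3.02
position: [0.443, 0.201, 0.1435]
tool_rot: [-3.139, 0.118, 0.002]
force: [-0.0, 0.3, 0.8]
opening: 0.725
```

```bash
python3 -c "
from h import *
c=cam('wrist','w1.png')
rem((.4448,.1971,.021),-4.66)
print(np.array(c['extrinsics']).round(3),c['vfov'])
for p in [(.4448,.1971,.054),(.5,.1926,.054),(.39,.2016,.054)]: print(proj(c,p))"
```

```text
t 3.08 pos [0.4435 0.2009 0.1437] open 0.731 F [0.4 0.1 0. ] q [0.34 0.27 1.81 0.   1.06 1.98]
shift now-axes [ 0.17  0.37 12.27] target-axes [ 0.16  0.37 12.27] turn [-0.    0.    0.04]
[[-0.075 -0.942 -0.326  0.527]
 [-0.997  0.071  0.025  0.196]
 [-0.     0.327 -0.945  0.285]
 [ 0.     0.     0.     1.   ]] 59.00346592354615
(np.float64(261.8663771296185), np.float64(191.3491224109634))
(np.float64(262.8985770796205), np.float64(113.32318921951628))
(np.float64(260.9400932577618), np.float64(258.20070714965146))
```

View pics/w1.png

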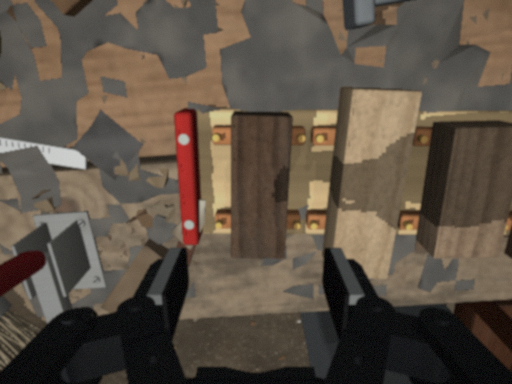

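The wrist view puts the dark block's top-face ends at rows 114 and 258 and its centre at column 260, which matches the prediction within 1 mm. Descending.

>>> carry_out --pt "0.15 0.3 3 0 0 0 -0.46" --pt "0 0 3 0 0 0 -0.46" --pt "0 0 2.5 0 0 0 -0.46" --pt "0 0 1.5 0 0 0 -0.46" --pt "0 0 0.7 0 0 0 -0.46" --pt "0 0 0 0 0 0 -0.46"

```text
t: 3.82
position: [0.4555, 0.1935, 0.0393]
tool_rot: [-3.133, 0.137, -0.022]
force: [-0.9, -0.4, -0.1]
opening: 0.726
```

```bash
python3 -c "
from h import *
rem((.4448,.1976,.021),-4.66)"
```

```text
t 3.83 pos [0.4555 0.1935 0.0393] open 0.726 F [-0.9 -0.4 -0.1] q [0.32 0.43 1.92 0.   0.78 1.97]
shift now-axes [-1.13 -0.3   1.81] target-axes [-1.1  -0.32  1.83] turn [-0.04 -0.1  -0.04]
```

>>> carry_out --pt "-0.8 -0.2 0.5 -0.04 -0.1 -0.04 -0.46" --pt "-0.3 -0.1 0.6 0 0 0 -0.46" --pt "0 0 0.4 0 0 0 -0.46" --pt "0 0 0 0 0 0 -0.46"

```text
t: 4.32
position: [0.4456, 0.198, 0.025]
tool_rot: [-3.138, 0.128, -0.004]
force: [-0.1, -0.4, -0.5]
opening: 0.729
```

```bash
python3 -c "
from h import *
rem((.4448,.1976,.021),-4.66)"
```

```text
t 4.33 pos [0.4456 0.198  0.025 ] open 0.729 F [-0.1 -0.4 -0.5] q [0.33 0.45 1.94 0.   0.75 1.98]
shift now-axes [-0.08  0.05  0.4 ] target-axes [-0.08  0.05  0.4 ] turn [-0.01 -0.02 -0.  ]
```

>>> carry_out --pt "-0.08 0.05 0.35 -0.01 -0.02 0 -0.46" --pt "0 0 0 0 0 0 1" --pt "0 0 0 0 0 0 1" --pt "0 0 0 0 0 0 1" --pt "0 0 0 0 0 0 1"

```text
t: 4.95
position: [0.4452, 0.1979, 0.0217]
tool_rot: [-3.138, 0.128, -0.001]
force: [0.3, 0.3, 0.3]
opening: 0.481
```

```bash
python3 -c "
from h import *
rem((.6275,-.1686,.13),4.33)"
```

```text
t 4.95 pos [0.4452 0.1979 0.0217] open 0.481 F [0.3 0.3 0.3] q [0.33 0.45 1.94 0.   0.74 1.98]
shift now-axes [ 21.16  35.04 -10.84] target-axes [ 15.41  37.92 -10.83] turn [-0.   -0.   -1.13]
```

>>> carry_out --pt "0 0 -2 0 0 0 1" --pt "0 0 -3 0 0 0 1" --pt "0 0 -3 0 0 0 1" --pt "0 0 -3 0 0 -0.5 1" --pt "1 3 0 0 0 -0.5 1" --pt "1.5 4 0 0 0 0 1" --pt "2 5 0 0 0 0 1" --pt "2 5 0 0 0 0 1" --pt "2 5 0 0 0 0 1" --pt "2 5 0 0 0 0 1" --pt "2 4 0 0 0 0 1" --pt "1 3 0 0 0 0 1"

```text
t: 6.45
position: [0.6012, -0.1421, 0.132]
tool_rot: [-3.139, -0.107, 0.007]
force: [-0.0, -0.3, -1.1]
opening: 0.486
```

```bash
python3 -c "
from h import *
rem((.6275,-.1686,.13),4.33)"
```

```text
t 6.45 pos [ 0.6012 -0.1421  0.132 ] open 0.486 F [-0.  -0.3 -1.1] q [-0.3   0.45  1.54 -0.    1.15  1.2 ]
shift now-axes [2.44 2.82 0.19] target-axes [2.42 2.84 0.2 ] turn [-0.    0.03 -0.05]
```

>>> carry_out --pt "1.4 1.6 0 0 0.03 -0.05 1" --pt "0.9 1 0 0 0 0 1" --pt "0 0 0 0 0 0 1"

```text
t: 6.82
position: [0.6263, -0.17, 0.1301]
tool_rot: [-3.139, -0.112, 0.004]
force: [-0.4, 0.4, -1.3]
opening: 0.483
```

```bash
python3 -c "
from h import *
c=cam('wrist','w2.png')
rem((.6275,-.1686,.0222),4.33)
a=np.radians(4.33);r=np.array([[np.cos(a),-np.sin(a)],[np.sin(a),np.cos(a)]])
for y in (-.156,-.078,0):
  for x in (.036,-.036):
    print(x,y,np.round(proj(c,(*(r@[x,y]+[.6187,-.0519]),.04)),1))"
```

```text
t 6.88 pos [ 0.6256 -0.1693  0.13  ] open 0.485 F [-0.  -0.6 -1. ] q [-0.33  0.49  1.47  0.    1.18  1.17]
shift now-axes [ 0.23 -0.04 10.78] target-axes [ 0.19 -0.06 10.78] turn [-0.01  0.02 -0.02]
0.036 -0.156 [311.3 142.8]
-0.036 -0.156 [306.5 236.6]
0.036 -0.078 [198.3 143.2]
-0.036 -0.078 [203.9 236.9]
0.036 0 [ 85.5 143.7]
-0.036 0 [101.4 237.2]
```

View pics/w2.png

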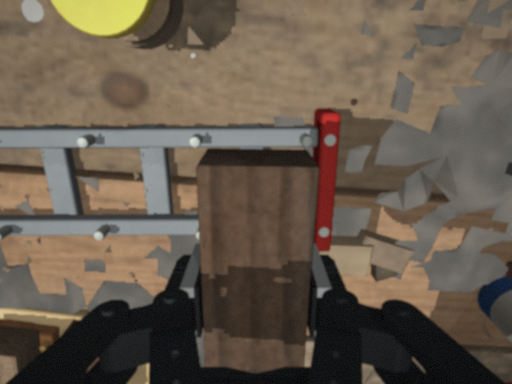

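The pegs seen at (84,141), (195,141) and (100,233) agree with the prediction to about 2 px (1.5-2 mm). I'll shift the bay targets by about +1 mm in x and y.

>>> carry_out --pt "0.25 -0.1 2 0 0.02 -0.02 1" --pt "-0.1 0 2 0 0 0 1" --pt "-0.1 0 2 0 0 0 1" --pt "-0.1 0 1.5 0 0 0 1" --pt "0 0 1 0 0 0 1" --pt "0 0 0 0 0 0 1"

```text
t: 7.62
position: [0.6217, -0.162, 0.0436]
tool_rot: [-3.135, -0.125, 0.005]
force: [0.6, 0.4, -0.2]
opening: 0.48
```

```bash
python3 -c "
from h import *
rem((.6285,-.168,.0222),4.33)"
```

```text
t 7.62 pos [ 0.6217 -0.162   0.0436] open 0.48 F [ 0.6  0.4 -0.2] q [-0.32  0.58  1.57  0.    1.    1.17]
shift now-axes [0.64 0.66 2.13] target-axes [0.63 0.65 2.14] turn [-0.03  0.02  0.03]
```

>>> carry_out --pt "0.5 0.5 0.2 -0.03 0.02 0.03 1" --pt "0.15 0.15 0.2 0 0 0 1" --pt "0 0 0.4 0 0 0 1" --pt "0 0 0.4 0 0 0 1" --pt "0 0 0 0 0 0 1"

```text
t: 8.25
position: [0.631, -0.1692, 0.0327]
tool_rot: [3.137, 0.118, 0.006]
force: [-0.2, 0.9, -1.1]
opening: 0.483
```

```bash
python3 -c "
from h import *
rem((.6285,-.168,.0222),4.33)"
```

```text
t 8.25 pos [ 0.631  -0.1692  0.0327] open 0.483 F [-0.2  0.9 -1.1] q [-0.33  0.6   1.56 -0.    0.98  1.17]
shift now-axes [-0.24 -0.14  1.05] target-axes [-0.24 -0.14  1.05] turn [ 0.02 -0.03 -0.  ]
```

>>> carry_out --pt "-0.22 -0.12 0.3 0.02 -0.03 0 1" --pt "0 0 0.4 0 0 0 1" --pt "0 0 0.2 0 0 0 1" --pt "0 0 0 0 0 0 1"

```text
t: 8.75
position: [0.6283, -0.168, 0.023]
tool_rot: [-3.139, -0.118, 0.002]
force: [0.4, 0.2, -1.6]
opening: 0.484
```

```bash
python3 -c "
from h import *
rem((.6285,-.168,.0222),4.33)"
```

```text
t 8.75 pos [ 0.6283 -0.168   0.023 ] open 0.484 F [ 0.4  0.2 -1.6] q [-0.33  0.61  1.57  0.    0.96  1.17]
shift now-axes [0.02 0.   0.08] target-axes [0.02 0.   0.08] turn [-0.01  0.01 -0.  ]
```

>>> carry_out --pt "0 0 0.1 0 0 0 1" --pt "0 0 0 0 0 0 -0.46" --pt "0 0 0 0 0 0 -0.46" --pt "0 0 0 0 0 0 -0.46" --pt "0 0 -2 0 0 0 -0.46" --pt "0 0 -3 0 0 0 -0.46" --pt "0 0 -3 0 0 0 -0.46" --pt "0 0 -3 0 0 0 -0.46"

```text
t: 9.75
position: [0.6267, -0.1675, 0.1324]
tool_rot: [-3.136, -0.118, 0.01]
force: [0.1, -0.1, -0.6]
opening: 0.73
```

```bash
python3 -c "
from h import *
rem((.4385,.1199,.12),-4.66)"
```

```text
t 9.75 pos [ 0.6267 -0.1675  0.1324] open 0.73 F [ 0.1 -0.1 -0.6] q [-0.33  0.49  1.47  0.    1.19  1.17]
shift now-axes [-16.6  -30.07   1.44] target-axes [-21.09 -27.12   1.24] turn [-0.02  0.05  1.12]
```

>>> carry_out --pt "-1 -2 0 0 0 0.56 -0.46" --pt "-2 -3 0 0 0 0.56 -0.46" --pt "-3 -4 0 0 0 0 -0.46" --pt "-4 -5 0.1 0 0 0 -0.46" --pt "-4 -5 0.2 0 0 0 -0.46" --pt "-3 -4 0.2 0 0 0 -0.46" --pt "-2 -2 0.2 0 0 0 -0.46" --pt "-1 -1 0 0 0 0 -0.46" --pt "0 0 0 0 0 0 -0.46"

```text
t: 10.88
position: [0.4463, 0.1085, 0.1306]
tool_rot: [3.138, -0.14, 0.016]
force: [1.0, -0.4, -0.1]
opening: 0.73
```

```bash
python3 -c "
from h import *
rem((.4385,.1199,.0225),-4.66)"
```

```text
t 10.88 pos [0.4463 0.1085 0.1306] open 0.73 F [ 1.  -0.4 -0.1] q [ 0.15  0.25  1.89 -0.    0.99  1.81]
shift now-axes [-0.99 -1.06 10.8 ] target-axes [-0.87 -1.08 10.81] turn [-0.   -0.07 -0.05]
```

>>> carry_out --pt "-0.8 -1 1 0 -0.07 -0.05 -0.46" --pt "-0.1 -0.1 2 0 0 0 -0.46" --pt "-0.1 0 2 0 0 0 -0.46" --pt "0 0 0 0 0 0 -0.46"

```text
t: 11.38
position: [0.4408, 0.1196, 0.0784]
tool_rot: [-3.138, 0.134, -0.004]
force: [0.4, -0.2, -0.0]
opening: 0.731
```

```bash
python3 -c "
from h import *
rem((.4385,.1199,.0225),-4.66)"
```

```text
t 11.38 pos [0.4408 0.1196 0.0784] open 0.731 F [ 0.4 -0.2 -0. ] q [0.17 0.33 1.95 0.   0.86 1.83]
shift now-axes [-0.25 -0.01  5.59] target-axes [-0.23 -0.02  5.59] turn [-0.01 -0.02 -0.03]
```

>>> carry_out --pt "-0.25 0 1 0 -0.02 -0.03 -0.46" --pt "-0.1 0 1.5 0 0 0 -0.46" --pt "-0.1 0 1.3 0 0 0 -0.46" --pt "0 0 0.7 0 0 0 -0.46" --pt "0 0 0.3 0 0 0 -0.46" --pt "0 0 0 0 0 0 -0.46"

```text
t: 12.12
position: [0.4396, 0.1196, 0.0294]
tool_rot: [-3.137, 0.13, -0.006]
force: [-0.8, -0.5, -0.4]
opening: 0.727
```

```bash
python3 -c "
from h import *
rem((.4385,.1199,.0225),-4.66)"
```

```text
t 12.12 pos [0.4396 0.1196 0.0294] open 0.727 F [-0.8 -0.5 -0.4] q [0.17 0.41 2.01 0.   0.72 1.82]
shift now-axes [-0.11 -0.02  0.69] target-axes [-0.11 -0.02  0.69] turn [-0.01 -0.03 -0.01]
```

>>> carry_out --pt "-0.1 0 0.3 0 -0.03 0 -0.46" --pt "0 0 0.35 0 0 0 -0.46" --pt "0 0 0 0 0 0 -0.46" --pt "0 0 0 0 0 0 1" --pt "0 0 0 0 0 0 1" --pt "0 0 0 0 0 0 1" --pt "0 0 0 0 0 0 1"

```text
t: 13.0
position: [0.4395, 0.1198, 0.0236]
tool_rot: [-3.136, 0.13, -0.003]
force: [-0.8, 0.4, 0.6]
opening: 0.519
```

```bash
python3 -c "
from h import *
rem((.4385,.1199,.0225),-4.66)
rem((.6226,-.0902,.125),4.33)"
```

```text
t 13.0 pos [0.4395 0.1198 0.0236] open 0.519 F [-0.8  0.4  0.6] q [0.17 0.42 2.01 0.   0.71 1.82]
shift now-axes [-0.1   0.    0.11] target-axes [-0.1   0.    0.11] turn [-0.02 -0.01 -0.01]
t 13.0 pos [0.4395 0.1198 0.0236] open 0.519 F [-0.8  0.4  0.6] q [0.17 0.42 2.01 0.   0.71 1.82]
shift now-axes [ 20.01  19.39 -10.15] target-axes [ 16.68  22.33 -10.14] turn [-0.02 -0.01 -1.14]
```

>>> carry_out --pt "0 0 -2 0 0 0 1" --pt "0 0 -3 0 0 0 1" --pt "0 0 -3 0 0 0 1" --pt "0 0 -2.5 0 0 -0.5 1" --pt "1 1.5 0 0 0 -0.5 1" --pt "2 3 0 0 0 0 1" --pt "3 4 0 0 0 0 1" --pt "4 5 0 0 0 0 1" --pt "3 4 0 0 0 0 1" --pt "2 3 0 0 0 0 1" --pt "1 1.5 0 0 0 0 1" --pt "0 0 0 0 0 0 1"

```text
t: 14.5
position: [0.6102, -0.0954, 0.1256]
tool_rot: [-3.136, -0.101, 0.015]
force: [0.5, -0.1, -0.7]
opening: 0.522
```

```bash
python3 -c "
from h import *
rem((.6236,-.0902,.024),4.33)"
```

```text
t 14.5 pos [ 0.6102 -0.0954  0.1256] open 0.522 F [ 0.5 -0.1 -0.7] q [-0.22  0.46  1.54  0.    1.15  1.28]
shift now-axes [ 1.47 -0.39 10.15] target-axes [ 1.38 -0.41 10.16] turn [-0.03  0.07 -0.08]
```

>>> carry_out --pt "1.2 -0.35 0.5 -0.03 0.07 -0.08 1" --pt "0.2 -0.1 1.5 0 0 0 1" --pt "0 0 2 0 0 0 1" --pt "0 0 2 0 0 0 1" --pt "0 0 1 0 0 0 1" --pt "0 0 0 0 0 0 1"

```text
t: 15.25
position: [0.619, -0.0813, 0.0501]
tool_rot: [-3.136, -0.131, 0.009]
force: [0.3, 0.5, -1.2]
opening: 0.52
```

```bash
python3 -c "
from h import *
rem((.6236,-.0902,.024),4.33)"
```

```text
t 15.25 pos [ 0.619  -0.0813  0.0501] open 0.52 F [ 0.3  0.5 -1.2] q [-0.2   0.55  1.61  0.    0.99  1.29]
shift now-axes [0.4  0.93 2.61] target-axes [0.39 0.92 2.61] turn [-0.02  0.04  0.06]
```

>>> carry_out --pt "0.35 0.75 0.3 -0.02 0.04 0.06 1" --pt "0 0.05 0.2 0 0 0 1" --pt "0 0 0.4 0 0 0 1" --pt "0 0 0 0 0 0 1"

```text
t: 15.75
position: [0.6248, -0.0898, 0.0424]
tool_rot: [3.139, 0.117, 0.006]
force: [-0.4, -0.1, -1.9]
opening: 0.517
```

```bash
python3 -c "
from h import *
rem((.6236,-.0902,.024),4.33)"
```

```text
t 15.75 pos [ 0.6248 -0.0898  0.0424] open 0.517 F [-0.4 -0.1 -1.9] q [-0.21  0.56  1.61  0.    0.97  1.29]
shift now-axes [-0.13  0.03  1.84] target-axes [-0.13  0.03  1.84] turn [ 0.01 -0.03 -0.01]
```

>>> carry_out --pt "-0.1 0 0.5 0.01 -0.03 0 1" --pt "0 0 0.6 0 0 0 1" --pt "0 0 0.5 0 0 0 1" --pt "0 0 0 0 0 0 1"

```text
t: 16.25
position: [0.6237, -0.0899, 0.0253]
tool_rot: [-3.139, -0.117, 0.001]
force: [-0.2, 0.3, -2.0]
opening: 0.52
```

```bash
python3 -c "
from h import *
rem((.6236,-.0902,.024),4.33)"
```

```text
t 16.25 pos [ 0.6237 -0.0899  0.0253] open 0.52 F [-0.2  0.3 -2. ] q [-0.21  0.59  1.62  0.    0.94  1.29]
shift now-axes [-0.01  0.03  0.13] target-axes [-0.01  0.03  0.13] turn [-0.01  0.   -0.01]
```

>>> carry_out --pt "0 0 0.15 0 0 0 1" --pt "0 0 0 0 0 0 -0.46" --pt "0 0 0 0 0 0 -0.46" --pt "0 0 0 0 0 0 -0.46" --pt "0 0 -2 0 0 0 -0.46" --pt "0 0 -3 0 0 0 -0.46" --pt "0 0 -3 0 0 0 -0.46" --pt "0 0 -2.5 0 0 0 -0.5"

```text
t: 17.25
position: [0.6229, -0.0898, 0.1305]
tool_rot: [-3.138, -0.117, 0.006]
force: [0.3, -0.8, -0.2]
opening: 0.75
```

```bash
python3 -c "
from h import *
rem((.4321,.0421,.12),-4.66)"
```

```text
t 17.25 pos [ 0.6229 -0.0898  0.1305] open 0.75 F [ 0.3 -0.8 -0.2] q [-0.21  0.47  1.52  0.    1.16  1.29]
shift now-axes [-18.05 -14.56   1.13] target-axes [-20.09 -11.59   1.05] turn [-0.01  0.03  1.11]
```

>>> carry_out --pt "-1 -0.7 0 0 0 0.56 -0.6" --pt "-2 -1.3 0 0 0 0.56 -0.6" --pt "-4 -2.2 0 0 0 0 -0.6" --pt "-4.5 -2.5 0.2 0 0 0 -0.6" --pt "-4 -2.2 0.2 0 0 0 -0.6" --pt "-3 -1.5 0.2 0 0 0 -0.6" --pt "-1.5 -0.8 0 0 0 0 -0.6" --pt "0 0 0 0 0 0 -0.6"

```text
t: 18.25
position: [0.4306, 0.0381, 0.1288]
tool_rot: [3.138, -0.139, 0.019]
force: [0.8, -0.8, 0.4]
opening: 0.798
```

```bash
python3 -c "
from h import *
rem((.4321,.0421,.0225),-4.66)"
```

```text
t 18.25 pos [0.4306 0.0381 0.1288] open 0.798 F [ 0.8 -0.8  0.4] q [-0.01  0.22  1.94 -0.    0.97  1.65]
shift now-axes [-1.000e-02 -4.200e-01  1.063e+01] target-axes [ 0.12 -0.42 10.63] turn [ 0.   -0.08 -0.05]
```

>>> carry_out --pt "0.1 -0.4 1 0 -0.08 -0.05 -0.6" --pt "0 0 2 0 0 0 -0.6" --pt "0 0 2 0 0 0 -0.6" --pt "0 0 0 0 0 0 -0.6"

```text
t: 18.75
position: [0.4409, 0.0406, 0.0771]
tool_rot: [3.139, -0.13, 0.012]
force: [0.1, -0.6, 0.5]
opening: 0.801
```

```bash
python3 -c "
from h import *
rem((.4321,.0421,.0225),-4.66)"
```

```text
t 18.75 pos [0.4409 0.0406 0.0771] open 0.801 F [ 0.1 -0.6  0.5] q [-0.    0.31  1.98 -0.    0.83  1.65]
shift now-axes [-0.93 -0.08  5.45] target-axes [-0.89 -0.08  5.46] turn [ 0.   -0.05 -0.01]
```

>>> carry_out --pt "-0.8 -0.08 0.8 0 -0.05 -0.01 -0.6" --pt "-0.2 0 1.4 0 0 0 -0.6" --pt "-0.1 0 1.3 0 0 0 -0.6" --pt "0 0 0.8 0 0 0 -0.6" --pt "0 0 0.3 0 0 0 -0.6" --pt "0 0 0 0 0 0 -0.6"

```text
t: 19.5
position: [0.4331, 0.0418, 0.0302]
tool_rot: [-3.139, 0.129, -0.006]
force: [-0.4, 0.7, 0.2]
opening: 0.798
```

```bash
python3 -c "
from h import *
rem((.4321,.0421,.0225),-4.66)"
```

```text
t 19.5 pos [0.4331 0.0418 0.0302] open 0.798 F [-0.4  0.7  0.2] q [-0.    0.39  2.05 -0.    0.7   1.65]
shift now-axes [-0.1  -0.02  0.77] target-axes [-0.1  -0.02  0.77] turn [-0.   -0.03 -0.01]
```

>>> carry_out --pt "-0.1 0 0.3 0 -0.03 0 -0.6" --pt "0 0 0.4 0 0 0 -0.6" --pt "0 0 0 0 0 0 -0.6" --pt "0 0 0 0 0 0 1" --pt "0 0 0 0 0 0 1" --pt "0 0 0 0 0 0 1" --pt "0 0 0 0 0 0 1"

```text
t: 20.38
position: [0.433, 0.0419, 0.0239]
tool_rot: [-3.139, 0.129, -0.003]
force: [-0.4, 0.5, 0.3]
opening: 0.579
```

```bash
python3 -c "
from h import *
rem((.4321,.0421,.0225),-4.66)
rem((.6167,-.0124,.125),4.33)"
```

```text
t 20.38 pos [0.433  0.0419 0.0239] open 0.579 F [-0.4  0.5  0.3] q [-0.    0.4   2.05  0.    0.68  1.65]
shift now-axes [-0.09 -0.01  0.14] target-axes [-0.09 -0.01  0.14] turn [-0.   -0.01 -0.01]
t 20.38 pos [0.433  0.0419 0.0239] open 0.579 F [-0.4  0.5  0.3] q [-0.    0.4   2.05  0.    0.68  1.65]
shift now-axes [ 18.77   3.9  -10.09] target-axes [ 17.91   6.8  -10.11] turn [-0.   -0.01 -1.13]
```

>>> carry_out --pt "0 0 -2 0 0 0 1" --pt "0 0 -3 0 0 0 1" --pt "0 0 -3 0 0 0 1" --pt "0 0 -2.5 0 0 -0.5 1" --pt "1 0.5 0 0 0 -0.5 1" --pt "3 1.2 0 0 0 0 1" --pt "4 1.5 0 0 0 0 1" --pt "4 1.5 0 0 0 0 1" --pt "3 1.2 0 0 0 0 1" --pt "2 0.8 0 0 0 0 1" --pt "1 0.3 0 0 0 0 1" --pt "0 0 0 0 0 0 1"

```text
t: 21.88
position: [0.6159, -0.0188, 0.1264]
tool_rot: [-3.138, -0.097, 0.015]
force: [0.7, -0.0, -2.3]
opening: 0.578
```

```bash
python3 -c "
from h import *
rem((.6177,-.0124,.0242),4.33)"
```

```text
t 21.88 pos [ 0.6159 -0.0188  0.1264] open 0.578 F [ 0.7 -0.  -2.3] q [-0.1   0.46  1.55  0.    1.15  1.41]
shift now-axes [ 0.32 -0.6  10.22] target-axes [ 0.23 -0.62 10.22] turn [-0.02  0.07 -0.1 ]
```

>>> carry_out --pt "0.2 -0.5 0.5 -0.02 0.07 -0.1 1" --pt "0.1 0.2 1.5 0 0 0 1" --pt "0.1 0.1 2 0 0 0 1" --pt "0.1 0.1 2 0 0 0 1" --pt "0 0 1 0 0 0 1" --pt "0 0 0 0 0 0 1"

```text
t: 22.62
position: [0.6146, -0.015, 0.0513]
tool_rot: [-3.139, -0.125, 0.009]
force: [-0.2, 0.1, -0.3]
opening: 0.574
```

```bash
python3 -c "
from h import *
rem((.6177,-.0124,.0242),4.33)"
```

```text
t 22.62 pos [ 0.6146 -0.015   0.0513] open 0.574 F [-0.2  0.1 -0.3] q [-0.09  0.54  1.63 -0.    0.98  1.4 ]
shift now-axes [ 0.35 -0.24  2.71] target-axes [ 0.33 -0.24  2.71] turn [-0.    0.04  0.03]
```

>>> carry_out --pt "0.28 -0.2 0.3 0 0.04 0.03 1" --pt "0 0 0.2 0 0 0 1" --pt "0 0 0.4 0 0 0 1" --pt "0 0 0 0 0 0 1"

```text
t: 23.12
position: [0.6187, -0.0126, 0.0436]
tool_rot: [-3.139, -0.118, -0.006]
force: [0.6, 0.4, 0.3]
opening: 0.578
```

```bash
python3 -c "
from h import *
rem((.6177,-.0124,.0242),4.33)"
```

```text
t 23.12 pos [ 0.6187 -0.0126  0.0436] open 0.578 F [0.6 0.4 0.3] q [-0.09  0.55  1.63  0.    0.96  1.41]
shift now-axes [-0.1  -0.03  1.94] target-axes [-0.09 -0.03  1.94] turn [ 0.   -0.03 -0.  ]
```

>>> carry_out --pt "-0.08 -0.02 0.5 0 -0.03 0 1" --pt "0 0 0.6 0 0 0 1" --pt "0 0 0.5 0 0 0 1" --pt "0 0 0 0 0 0 1"

```text
t: 23.62
position: [0.6179, -0.0125, 0.0265]
tool_rot: [3.139, 0.118, -0.001]
force: [0.9, -0.0, -0.4]
opening: 0.579
```

```bash
python3 -c "
from h import *
rem((.6177,-.0124,.0242),4.33)"
```

```text
t 23.62 pos [ 0.6179 -0.0125  0.0265] open 0.579 F [ 0.9 -0.  -0.4] q [-0.09  0.57  1.65 -0.    0.93  1.41]
shift now-axes [-0.02 -0.01  0.23] target-axes [-0.02 -0.01  0.23] turn [ 0.  0. -0.]
```

>>> carry_out --pt "0 0 0.22 0 0 0 1" --pt "0 0 0 0 0 0 1" --pt "0 0 0 0 0 0 -0.55" --pt "0 0 0 0 0 0 -0.55" --pt "0 0 0 0 0 0 -0.55" --pt "0 0 -2 0 0 0 -0.55" --pt "0 0 -3 0 0 0 -0.55" --pt "0 0 -3 0 0 0 -0.55" --pt "0 0 -2.5 0 0 0 -0.55"

```text
t: 24.75
position: [0.6166, -0.0125, 0.1304]
tool_rot: [-3.139, -0.118, 0.007]
force: [-0.3, 0.1, -0.6]
opening: 0.773
```

```bash
python3 -c "
from h import *
rem((.4258,-.0356,.12),-4.66)"
```

```text
t 24.75 pos [ 0.6166 -0.0125  0.1304] open 0.773 F [-0.3  0.1 -0.6] q [-0.09  0.45  1.54 -0.    1.15  1.41]
shift now-axes [-19.2    0.87   1.13] target-axes [-18.83   3.85   1.04] turn [-0.    0.03  1.12]
```

>>> carry_out --pt "-1 0.2 0 0 0 0.56 -0.46" --pt "-2 0.4 0 0 0 0.56 -0.46" --pt "-3.5 0.7 0 0 0 0 -0.46" --pt "-4 0.7 0.2 0 0 0 -0.46" --pt "-4 0.6 0.2 0 0 0 -0.46" --pt "-2.5 0.5 0.2 0 0 0 -0.46" --pt "-1 0.3 0 0 0 0 -0.46" --pt "0 0 0 0 0 0 -0.46"

```text
t: 25.75
position: [0.4337, -0.0349, 0.1285]
tool_rot: [3.138, -0.135, 0.013]
force: [1.2, 0.1, -1.1]
opening: 0.731
```

```bash
python3 -c "
from h import *
rem((.4258,-.0356,.0225),-4.66)"
```

```text
t 25.75 pos [ 0.4337 -0.0349  0.1285] open 0.731 F [ 1.2  0.1 -1.1] q [-0.18  0.23  1.94  0.    0.97  1.48]
shift now-axes [-0.87  0.13 10.59] target-axes [-0.78  0.14 10.6 ] turn [ 0.   -0.06 -0.04]
```

>>> carry_out --pt "-0.7 0.13 1 0 -0.06 -0.04 -0.46" --pt "-0.3 0 2 0 0 0 -0.46" --pt "-0.3 0 2 0 0 0 -0.46" --pt "-0.1 0 0 0 0 0 -0.46"

```text
t: 26.25
position: [0.4245, -0.0357, 0.0765]
tool_rot: [3.138, -0.124, 0.006]
force: [0.5, -0.1, -0.4]
opening: 0.734
```

```bash
python3 -c "
from h import *
rem((.4258,-.0356,.0225),-4.66)"
```

```text
t 26.25 pos [ 0.4245 -0.0357  0.0765] open 0.734 F [ 0.5 -0.1 -0.4] q [-0.18  0.3   2.02 -0.    0.82  1.47]
shift now-axes [ 0.1  -0.02  5.4 ] target-axes [ 0.12 -0.02  5.4 ] turn [ 0.01 -0.03  0.02]
```

>>> carry_out --pt "0.1 0 0.8 0.01 -0.03 0.02 -0.46" --pt "-0.1 0 1.4 0 0 0 -0.46" --pt "-0.1 0 1.3 0 0 0 -0.46" --pt "0 0 0.8 0 0 0 -0.46" --pt "0 0 0.3 0 0 0 -0.46" --pt "0 0 0 0 0 0 -0.46"

```text
t: 27.0
position: [0.4293, -0.0364, 0.0299]
tool_rot: [3.139, -0.128, 0.009]
force: [0.3, -0.8, -0.8]
opening: 0.728
```

```bash
python3 -c "
from h import *
rem((.4258,-.0356,.022),-4.66)"
```

```text
t 27.0 pos [ 0.4293 -0.0364  0.0299] open 0.728 F [ 0.3 -0.8 -0.8] q [-0.18  0.39  2.06  0.    0.69  1.47]
shift now-axes [-0.36 -0.05  0.79] target-axes [-0.36 -0.05  0.79] turn [-0.   -0.04 -0.  ]
```

>>> carry_out --pt "-0.32 -0.05 0.3 0 -0.04 0 -0.46" --pt "0 0 0.4 0 0 0 -0.46" --pt "0 0 0 0 0 0 -0.46" --pt "0 0 0 0 0 0 1" --pt "0 0 0 0 0 0 1" --pt "0 0 0 0 0 0 1" --pt "0 0 0 0 0 0 1"

```text
t: 27.88
position: [0.4268, -0.0356, 0.0235]
tool_rot: [3.139, -0.128, 0.003]
force: [0.8, 0.8, -0.5]
opening: 0.457
```

```bash
python3 -c "
from h import *
rem((.4258,-.0356,.022),-4.66)
rem((.6109,.0654,.125),4.33)"
```

```text
t 27.88 pos [ 0.4268 -0.0356  0.0235] open 0.457 F [ 0.8  0.8 -0.5] q [-0.18  0.4   2.07  0.    0.67  1.47]
shift now-axes [-0.1   0.01  0.15] target-axes [-0.1   0.01  0.15] turn [-0.   -0.02 -0.  ]
t 27.88 pos [ 0.4268 -0.0356  0.0235] open 0.457 F [ 0.8  0.8 -0.5] q [-0.18  0.4   2.07  0.    0.67  1.47]
shift now-axes [ 17.55 -11.57 -10.11] target-axes [ 19.12  -8.68 -10.15] turn [ 0.   -0.02 -1.13]
```

>>> carry_out --pt "0 0 -2 0 0 0 1" --pt "0 0 -3 0 0 0 1" --pt "0 0 -3 0 0 0 1" --pt "0 0 -2.5 0 0 -0.5 1" --pt "1 -0.5 0 0 0 -0.5 1" --pt "3 -1.4 0 0 0 0 1" --pt "4 -1.8 0 0 0 0 1" --pt "4 -1.8 0 0 0 0 1" --pt "3 -1.4 0 0 0 0 1" --pt "2 -0.9 0 0 0 0 1" --pt "1 -0.4 0 0 0 0 1" --pt "0 0 0 0 0 0 1"

```text
t: 29.38
position: [0.6015, 0.0593, 0.1276]
tool_rot: [3.14, 0.097, -0.012]
force: [-0.2, -0.0, -0.7]
opening: 0.459
```

```bash
python3 -c "
from h import *
rem((.6119,.0654,.0237),4.33)"
```

```text
t 29.38 pos [0.6015 0.0593 0.1276] open 0.459 F [-0.2 -0.  -0.7] q [ 0.03  0.44  1.57 -0.    1.13  1.54]
shift now-axes [ 1.15 -0.55 10.38] target-axes [ 1.08 -0.53 10.39] turn [ 0.    0.05 -0.1 ]
```

>>> carry_out --pt "0.95 -0.5 0.5 0 0.05 -0.1 1" --pt "0.1 0 1.5 0 0 0 1" --pt "0.1 0 2 0 0 0 1" --pt "0.1 0 2 0 0 0 1" --pt "0 0 1 0 0 0 1" --pt "0 0 0 0 0 0 1"

```text
t: 30.12
position: [0.6089, 0.0633, 0.0522]
tool_rot: [3.139, 0.117, -0.01]
force: [-0.3, -0.2, -0.3]
opening: 0.459
```

```bash
python3 -c "
from h import *
rem((.6119,.0654,.0237),4.33)"
```

```text
t 30.12 pos [0.6089 0.0633 0.0522] open 0.459 F [-0.3 -0.2 -0.3] q [ 0.04  0.54  1.63 -0.    0.98  1.53]
shift now-axes [ 0.33 -0.19  2.85] target-axes [ 0.31 -0.19  2.85] turn [ 0.    0.05 -0.01]
```

>>> carry_out --pt "0.25 -0.17 0.3 0 0.05 -0.01 1" --pt "0 0 0.2 0 0 0 1" --pt "0 0 0.4 0 0 0 1" --pt "0 0 0 0 0 0 1"

```text
t: 30.62
position: [0.6127, 0.0653, 0.0444]
tool_rot: [3.139, 0.12, 0.007]
force: [-0.3, 0.3, -1.2]
opening: 0.46
```

```bash
python3 -c "
from h import *
rem((.6119,.0654,.0237),4.33)"
```

```text
t 30.62 pos [0.6127 0.0653 0.0444] open 0.46 F [-0.3  0.3 -1.2] q [ 0.04  0.55  1.64 -0.    0.95  1.53]
shift now-axes [-0.08 -0.02  2.07] target-axes [-0.07 -0.02  2.07] turn [ 0.   -0.03  0.01]
```

>>> carry_out --pt "-0.08 -0.02 0.5 0 -0.03 0.01 1" --pt "0 0 0.6 0 0 0 1" --pt "0 0 0.6 0 0 0 1" --pt "0 0 0 0 0 0 1"

```text
t: 31.12
position: [0.6119, 0.0654, 0.0263]
tool_rot: [3.139, 0.118, 0.0]
force: [-0.5, -0.6, -0.7]
opening: 0.456
```

```bash
python3 -c "
from h import *
rem((.6119,.0654,.0237),4.33)"
```

```text
t 31.12 pos [0.6119 0.0654 0.0263] open 0.456 F [-0.5 -0.6 -0.7] q [ 0.04  0.57  1.65 -0.    0.92  1.53]
shift now-axes [-0.    0.    0.26] target-axes [-0.    0.    0.26] turn [ 0.   -0.   -0.01]
```

>>> carry_out --pt "0 0 0.25 0 0 0 1" --pt "0 0 0 0 0 0 1" --pt "0 0 0 0 0 0 -0.46" --pt "0 0 0 0 0 0 -0.46" --pt "0 0 0 0 0 0 -0.46" --pt "0 0 -2 0 0 0 -0.46" --pt "0 0 -3 0 0 0 -0.46" --pt "0 0 -4 0 0 0 -0.46" --pt "0 0 -4 0 0 0 -0.46" --pt "-3 0 0 0 0 0 -0.46" --pt "-5 0 0 0 0 0 -0.46" --pt "-5 0 0 0 0 0 -0.46"

```text
t: 32.62
position: [0.485, 0.0557, 0.1589]
tool_rot: [3.139, 0.117, 0.013]
force: [-0.3, 0.0, -0.4]
opening: 0.73
```

>>> carry_out --pt "0 3 0 0 0 0 -0.46" --pt "0 5 0 0 0 0 -0.46" --pt "0 6 0 0 0 0 -0.46" --pt "0 6 0 0 0 0 -0.46" --pt "0 6 0 0 0 0 -0.46" --pt "0 6 0 0 0 0 -0.46" --pt "0 4 0 0 0 0 -0.46" --pt "0 0 0 0 0 0 -0.46"

```text
t: 33.62
position: [0.5082, -0.3142, 0.161]
tool_rot: [3.136, 0.123, 0.017]
force: [0.1, 0.8, 0.7]
opening: 0.731
```

```bash
python3 -c "
from h import *
c=cam('top');im=c['pixels'][:,:,::-1]
cv2.imwrite('pics/end.png',cv2.resize(im[90:320,110:370],None,fx=3,fy=2.6*3/2.6,interpolation=cv2.INTER_CUBIC)[:600])
cam('scene','send.png')
a=np.radians(4.33);r=np.array([[np.cos(a),-np.sin(a)],[np.sin(a),np.cos(a)]])
for n,y,w,l,h in [('dark',-.117,42,110,54),('pale',-.039,45,140,61),('brown',.039,50,100,58),('red',.117,40,130,56)]:
  print(n,[tuple(np.round((np.array(proj(c,(*(r@[sx*l/2e3,y+sy*w/2e3]+[.6192,-.0515]),h/1e3)))-[110,90]+.5)*3-.5).astype(int)) for sx,sy in ((1,1),(1,-1),(-1,-1),(-1,1))])
"
```

```text
dark [(np.int64(560), np.int64(112)), (np.int64(613), np.int64(105)), (np.int64(637), np.int64(238)), (np.int64(584), np.int64(246))]
pale [(np.int64(458), np.int64(106)), (np.int64(515), np.int64(98)), (np.int64(544), np.int64(269)), (np.int64(486), np.int64(278))]
brown [(np.int64(360), np.int64(146)), (np.int64(424), np.int64(137)), (np.int64(443), np.int64(259)), (np.int64(379), np.int64(269))]
red [(np.int64(266), np.int64(143)), (np.int64(316), np.int64(135)), (np.int64(339), np.int64(295)), (np.int64(287), np.int64(303))]
```

View pics/end.png

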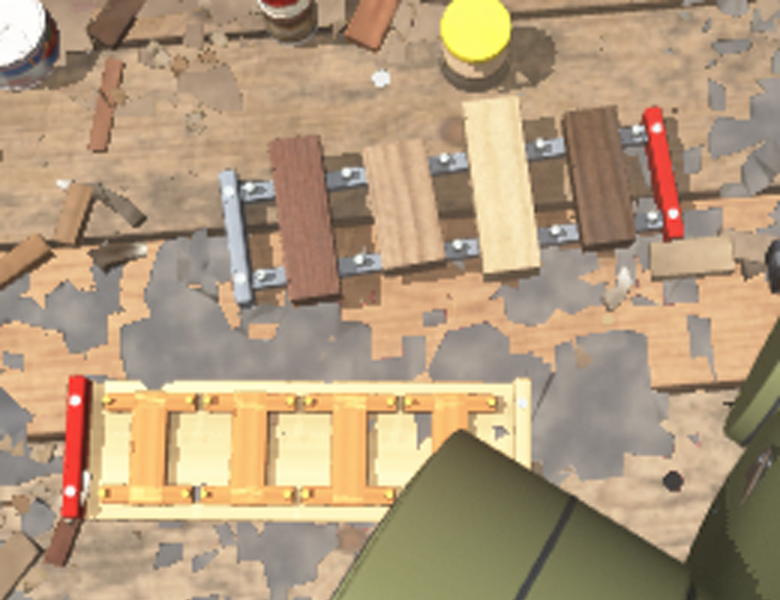

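View pics/send.png

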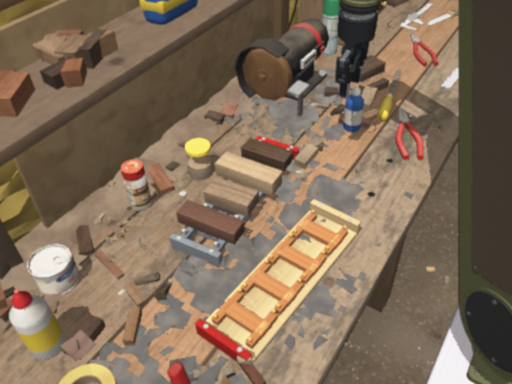

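The final views show dark, pale, brown, red in order from the finishing rack's red stop, all flat across both rails. The pale block at (463,104)-(540,270) looks turned by about 2°, so I'll measure the angles properly.

Run:
```python
from h import *
c=cam('top');im=cv2.cvtColor(c['pixels'],cv2.COLOR_RGB2GRAY).astype(np.float32)
a=np.radians(4.33);r=np.array([[np.cos(a),-np.sin(a)],[np.sin(a),np.cos(a)]]);t=np.array([.6192,-.0515])
for n,y,w,l,h in [('dark',-.117,42,110,54),('pale',-.039,45,140,61),('brown',.039,50,100,58),('red',.117,40,130,56)]:
  out=[]
  for sy in (1,-1):
    xs=np.linspace(-.42,.42,25)*l/1e3;E=[];X=[]
    for x in xs:
      if abs(abs(x)-.036)<.011: continue   # rails
      off=np.arange(-.010,.0101,.0005)
      px=np.array([proj(c,(*(r@[x,y+sy*w/2e3+o]+t),h/1e3)) for o in off],np.float32)
      v=cv2.remap(im,px[None,:,0],px[None,:,1],cv2.INTER_LINEAR)[0]
      g=np.abs(v[4:]-v[:-4]);E.append(off[2:-2][g.argmax()]);X.append(x)
    E=np.array(E);X=np.array(X);k=np.abs(E-np.median(E))<.004;p=np.polyfit(X[k],E[k],1)
    out.append((round(-np.degrees(p[0]),1),round(p[1]*1e3,1),k.sum()))
  print(n,'edge angle deg, offset mm, n:',out)
```

```text
dark edge angle deg, offset mm, n: [(np.float64(-1.3), np.float64(1.5), np.int64(13)), (np.float64(3.8), np.float64(-0.1), np.int64(7))]
pale edge angle deg, offset mm, n: [(np.float64(1.6), np.float64(-1.0), np.int64(16)), (np.float64(1.8), np.float64(-0.3), np.int64(17))]
brown edge angle deg, offset mm, n: [(np.float64(1.4), np.float64(-0.1), np.int64(14)), (np.float64(-1.4), np.float64(-0.9), np.int64(15))]
red edge angle deg, offset mm, n: [(np.float64(-0.0), np.float64(-1.4), np.int64(8)), (np.float64(1.2), np.float64(-1.2), np.int64(15))]
```

```bash
python3 -c "
from h import *
print(manip.state()['t'],manip.close_job())"
```

```text
the job is handed in; nothing more can be done
33.775 None
```

All four blocks are on the finishing rack, one to a bay. From its red stop the order is dark, pale, brown, red, the same as on the drying rack. I handed the job in at 33.8 s, with the arm clear and touching nothing. No verdict was reported.

The final top and scene pictures show every block lying flat across both rails, not turned over. Edge offsets along the row were within about 1.5 mm, and the block ends lay within about 2 mm of where they should be.

Three checks did not fully agree:
- **Pale block:** it measured about 1.7° off square. I left it, as it sits well inside its bay.
- **Block angles:** the two edges of the dark block disagreed (-1.3° and +3.8°), and so did those of the brown block (±1.4°). I put this down to noise from too few edge points; by eye in the picture both looked square to about 1°.
- **Rack position:** the top and wrist cameras differed by about 2 mm, within their stated calibration, and I aimed between the two.

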